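# Clamp a cast glass slab: push it home, tighten to the bite, add an eighth of a turn

### The job

Gently push the glass slab along the clamp's bed until it is home against the end stop. Then tighten the clamp's bar knob (clockwise seen from above) until the foot bites on the glass and the knob suddenly turns harder, and from there add an eighth of a turn (45 degrees) and no more, since overtightening cracks the glass. Let go, leaving the slab home and clamped and the things lying around undisturbed.

Things in the scene. Friction and masses are not known exactly. Their poses are not given: they have to be found in the camera images.
- clamp: Grey iron slab clamp bolted to the bench. Origin on the bench top under the knob's axis; x runs along the bed from its open mouth to the end stop, z up. Bed top 24 mm up, x -145 to +25 mm, 110 mm wide, with two 10 mm high rails 57 mm apart guiding the slab. End stop: column, front face at x = +25 mm. Overarm above the bed: x from -25 mm, 44 mm wide, 85 to 110 mm up.
- screw: Upright screw with the knob on top and a rubber-soled swivel foot (38 mm diameter) below the overarm. Origin on the axis at the underside of the knob's flange, 134 mm above the bench when knob reads 0; sinks with the knob. The foot's underside lies 74 to 82 mm below this origin: how far it is set is unknown and not measured, so the bite must be felt.
- knob_grip (a point): On the knob's axis at mid-height of its grip bar, 159 mm above the bench when knob reads 0. The knob is a black bar 50 mm long (point's x), 14 mm wide (point's y), 34 mm high (17 mm above and below this point) on a round flange of 44 mm diameter, 8 mm thick. It sinks 4 mm per radian of tightening.
- knob (a joint): Turn of the knob, rad; grows clockwise from above (tightening); at 0 the bar lies along the clamp's x. Sinks 4 mm per rad. Starts at 0 to 0.9. Free turning takes 0.36 N m (little of it shows while the arm rests); the foot bites at an unknown reading from 1.5 to 3.5: the torque, also at rest, rises by 0.15 to 0.18 N m within 0.25 rad, then 0.14 per rad. Stays where left.
- slab: Slab of cast blue-green glass, a plain block 110 mm long (its x), 54 mm wide (its y), 22 mm thick, about 0.32 kg, lying on the bed between the rails, its +x end towards the end stop. It can bind lightly between the rails on the way (some 10 N frees it). Origin at the centre of its underside.
- slab_end (a point): Centre of the slab's end face that must meet the end stop (55 mm from the slab's centre along its x, 11 mm above its underside).
- brush: Bystander: small brush lying on the bench beside the clamp. Leave it alone.
- driver: Bystander: screwdriver with a wooden handle lying on the bench beside the clamp. Leave it alone.
- jar: Bystander: amber glass jar with a steel lid, 56 mm diameter, 70 mm high, on the bench. Leave it alone.
- offcut: Bystander: brown glass offcut, 70 x 45 x 20 mm, on the bench. Leave it alone.
Things that resemble listed ones, but are neither listed nor needed, are in the scene too. Of the things that look like the clamp, the larger one is meant. There is more than one size of the slab; the one meant has the size given above.

How it is judged:
By the outcome, as a careful person would: the job done as asked, in the order asked, and still so for the second after the job is handed in, with the robot touching nothing.
It also fails if it takes over 72 s, if anything falls off the work surface, if the arm or the gripper's body presses on something with over 40 N, if the wrist force passes 120 N, or if a joint passes its speed limit or range.

### The arm

A 7-joint arm with a two-finger parallel gripper is mounted at the origin on the work surface. World frame = base frame: x ahead of the robot, y to its left, z up, the work surface at z = 0. Lengths are in m, angles in rad, forces in N, time in s.
With the tool pointing down it reaches from about 0.425 to 0.925 m from the base axis. Payload 6.8 kg.
Tool frame: the origin (TCP) lies at the very end of the fingers, on their centre line; the grasp point (between the pads) lies 19 mm behind it (r.grip_point_offset is the distance from the TCP to the grasp point, in m); z points along the fingers, y is the line along which they close (so a half turn about z gives the same grasp; the last joint's range is limited). The gripper opens to 85 mm and grips with 20 to 120 N. Pads are 22 mm wide; open, the fingers measure 114 mm over their backs; the gripper's body (76 mm by 85 mm) begins 54 mm behind the grasp point. The pads swing forward as they close: fully open they stand 13 mm farther back than shut.
Start: joints at [1.17, 0.477, 0.022, 1.555, -0.011, 1.109, -0.083], TCP at [0.195, -0.646, 0.231] pointing down, gripper open.
Joint ranges: [-2.96, 2.96], [-0.34, 2.1], [-1.41, 1.46], [0.24, 2.44], [-1.37, 4.51], [0.17, 1.92], [-2.96, 2.96]. Speed limits (rad/s): [2.39, 2.39, 3.14, 3.14, 3.14, 3.14, 3.14].

### API

Orientations are given as a rotation vector (axis times angle).
In Python, from bench import status, eyes, r gives the robot as it stands.
- The arm moves only by the shell command python3 -m crank 'ROWS' [OPENING] [FORCE]. ROWS is JSON, a list of rows, each a list of 6 numbers: the shift along the tool's x, y, z normalised to -1 to 1, where 1 is 0.02 m, then the turn, a rotation vector about the tool's x, y, z normalised to -1 to 1, where 1 is 45 degrees. A call has 1 to 12 rows; each row shifts and turns the commanded pose from where the row before left it, along the tool's axes as they then stand; what a row does not reach is not made up. A row lasts 1/10 s, in which the tool goes at most 50 mm and 8.59 degrees, less where a joint would pass 70% of its speed; a pose out of reach is approached as far as the arm can. A call with a number of a shift or a turn outside -1 to 1 is refused whole. A call with a gripper value outside its range is refused whole. OPENING is the opening, from 0 (shut) to 1 (fully open), set as the call begins (- or left out, the last holds). The fingers move at their own pace and stop on an object; FORCE is the grip in N (left out, the last holds). Time passes only in rows, so rows that do not move let the fingers close. It gives the time, the measured TCP pose, the force, the opening and the grip force at its end, in the units of the state.
- status.get_obs(): the state, without advancing time (a new reading comes with each control period).
- eyes.grab_frame(name): name is "scene" or "top" or "wrist"; returns a dict with "image" (480x640x3 uint8, red, green, blue), "depth" (480x640 float32, m along the optical axis (not along the pixel's ray), 0 where there is no reading), "fovy" (degrees; the focal length in pixels is half the picture's height over the tangent of half this angle, whatever the lens; pixels are square), "cx", "cy" (the principal point, pixels), "world_to_cam" (4x4, takes a point from world to camera coordinates). Camera axes: x right, y up, looking along -z (the intrinsics and any distortion apply to the point x, -y, -z); pixel columns grow to the right and rows downward; lengths in m; the calibration is good to about 2 mm. A picture is of the moment at which its call begins.
- r.hand_in(): hands the job in; it is judged then, once.
The state is a dict: "clock": time; "joints": joint angles; "qvel": joint speeds; "tau": joint torques, N m; "tcp_pos": TCP position; "orientation": TCP orientation; "contact_force": force on the tool from outside, world axes, zero at the start; "moment": the same for the moment, N m; "grip_width": finger opening in m; "gripper_force": force on a finger pad.
Only numpy, scipy, OpenCV 4.12 (cv2) and the standard library are available. Lean on these libraries where they do the work, as an engineer would, in place of code of your own. Each camera call takes 0.05 s, during which the arm holds its last target. There are 200 camera calls.

## Working session

There is one attempt and no reset: what is moved stays moved. The work goes in short steps, Python scripts to look and compute and a shell command to move; the robot and the scene stay as the last step left them, time stands still between calls to the robot, and variables do not carry over. Pictures are saved under pics/ and viewed, at most 10 in all, crops included, and the job is handed in when it is done.

```bash
ls; mkdir -p pics; cat > h.py <<'E'
import numpy as np,cv2
from bench import status,eyes,r
def grab(n):
    f=eyes.grab_frame(n); np.savez('pics/%s.npz'%n,**{k:np.array(v) for k,v in f.items()})
    return f
def load(n): return dict(np.load('pics/%s.npz'%n))
def ray(f,u,v):
    F=240/np.tan(np.radians(float(f['fovy']))/2); T=np.linalg.inv(f['world_to_cam'])
    d=np.array([(u-f['cx'])/F,-(v-f['cy'])/F,-1.]); return T[:3,3],T[:3,:3]@d
def onz(f,u,v,z):
    o,d=ray(f,u,v); return o+d*(z-o[2])/d[2]
def dep(f,u,v):
    o,d=ray(f,u,v); return o+d*f['depth'][int(v),int(u)]
def proj(f,p):
    F=240/np.tan(np.radians(float(f['fovy']))/2); c=f['world_to_cam']@np.r_[p,1]
    return np.array([f['cx']+F*c[0]/-c[2],f['cy']-F*c[1]/-c[2]])
E
python3 - <<'E'
from h import *
for n in('scene','top'):
    f=grab(n); cv2.imwrite('pics/%s0.png'%n,f['image'][:,:,::-1]); print(n,{k:v for k,v in f.items() if k not in('image','depth')})
print(status.get_obs())
E
```

```text
pics
scene {'fovy': 44.88321473963724, 'cx': 315.6855194084558, 'cy': 239.53720360881854, 'world_to_cam': array([[ 0.90057444,  0.43459185, -0.00977749, -0.55778569],
       [-0.35671561,  0.75167751,  0.55473859,  0.09742697],
       [ 0.24843438, -0.49609561,  0.83196725, -1.31373515],
       [ 0.        ,  0.        ,  0.        ,  1.        ]])}
top {'fovy': 45.507373823244414, 'cx': 313.3837066631664, 'cy': 234.19725074538394, 'world_to_cam': array([[ 2.25436904e-02, -9.99745489e-01,  8.59730414e-04,
         3.95693496e-02],
       [ 9.94303547e-01,  2.25105683e-02,  1.04181241e-01,
        -5.91818205e-01],
       [-1.04174079e-01, -1.49379665e-03,  9.94557957e-01,
        -1.22042218e+00],
       [ 0.00000000e+00,  0.00000000e+00,  0.00000000e+00,
         1.00000000e+00]])}
{'clock': 0.1, 'joints': array([ 1.16990646,  0.47772878,  0.02234524,  1.55632779, -0.0114976 ,
        1.10931156, -0.08310837]), 'qvel': array([ 0.00165725, -0.00313761, -0.00082829, -0.00489083,  0.00042706,
        0.00328923,  0.00105105]), 'tau': array([ 5.72972931e-03, -5.97757137e+01,  1.61424849e+00, -2.81955153e+01,
        1.28686058e-02,  5.04462878e-03,  7.16400699e-07]), 'tcp_pos': array([ 0.19465756, -0.64577341,  0.23042585]), 'orientation': array([-3.10639585e+00, -4.58054396e-01,  5.67660745e-04]), 'contact_force': array([-0.43307849,  0.1417673 ,  0.34073935]), 'moment': array([0.01603468, 0.01456792, 0.01615205]), 'gripper_force': 0.0, 'grip_width': 0.0854049682602409}
```

View pics/top0.png

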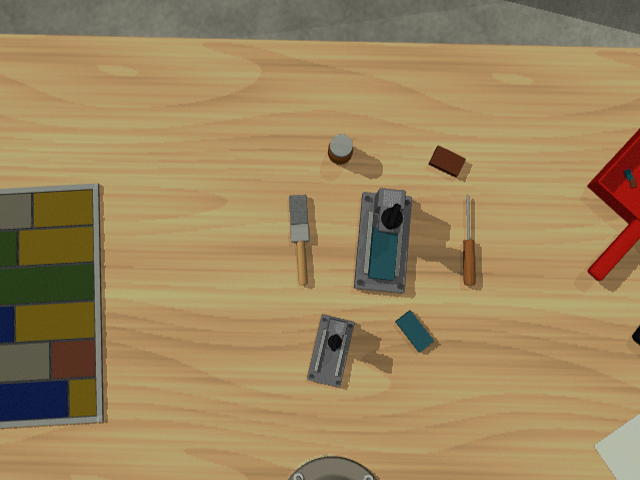

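View pics/scene0.png

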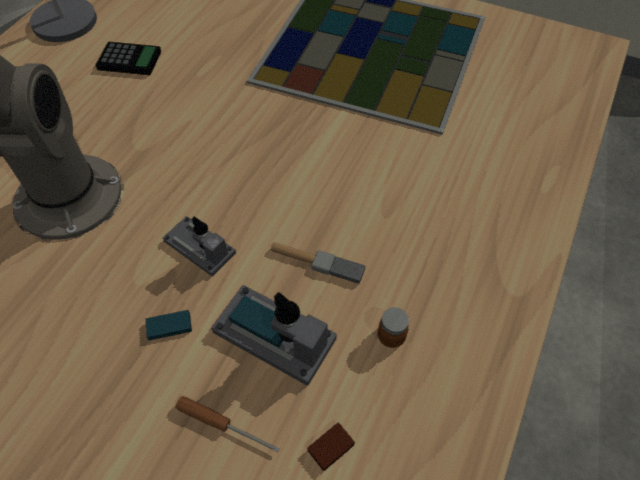

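The top view shows two clamps: the large one at (385,240) and a small one at (331,350). There are two blue-green slabs: one in the large bed at (383,255) and a small loose one at (414,331). There are also two knobs, at (392,216) and (335,342). I choose the large clamp, its slab and its knob. Next is the close crop and the measurements.

```bash
python3 - <<'E'
from h import *
f=load('top'); im=f['image']
c=im[170:310,330:450]; cv2.imwrite('pics/crop.png',cv2.resize(c,None,fx=4,fy=4,interpolation=cv2.INTER_CUBIC)[:,:,::-1])
hsv=cv2.cvtColor(im,cv2.COLOR_RGB2HSV)
roi=np.zeros(im.shape[:2],np.uint8); roi[180:300,350:420]=1
def big(m):
    cs,_=cv2.findContours(m.astype(np.uint8)*roi,cv2.RETR_EXTERNAL,cv2.CHAIN_APPROX_NONE); return max(cs,key=cv2.contourArea)
def rect(c,z):
    P=np.array([onz(f,u,v,z)[:2] for u,v in c[:,0]],np.float32)*1000
    R=cv2.minAreaRect(P); return R,cv2.boxPoints(R).round(1).tolist()
s=big((hsv[...,0]>80)&(hsv[...,0]<110)&(hsv[...,1]>110)); print('slab',rect(s,.046))
k=big(hsv[...,2]<45); print('knob',cv2.boundingRect(k),rect(k,.17))
g=big((hsv[...,1]<60)|((hsv[...,0]>80)&(hsv[...,0]<125))); print('clamp',cv2.minAreaRect(g),rect(g,.024))
d=f['depth']; 
for (u,v) in [(392,216),(392,208),(383,255),(368,215),(390,192),(365,285)]: print(u,v,dep(f,u,v).round(4))
E
```

```text
slab (((551.4589233398438, -97.62371826171875), (54.8249397277832, 108.82938385009766), 85.00697326660156), [[494.8999938964844, -120.19999694824219], [603.2999877929688, -129.6999969482422], [608.0999755859375, -75.0999984741211], [499.6000061035156, -65.5999984741211]])
knob (381, 204, 22, 26) (((613.07763671875, -101.98704528808594), (40.42280578613281, 48.12642288208008), 32.30949020385742), [[583.0999755859375, -92.5], [608.9000244140625, -133.10000610351562], [643.0, -111.5], [617.2999877929688, -70.80000305175781]])
clamp ((383.0572814941406, 239.55870056152344), (50.51333999633789, 102.16500854492188), 5.1021647453308105) (((584.2615966796875, -99.99678039550781), (110.08104705810547, 225.51889038085938), 85.67901611328125), [[467.70001220703125, -146.39999389648438], [692.5999755859375, -163.39999389648438], [700.7999877929688, -53.599998474121094], [476.0, -36.599998474121094]])
392 216 [ 0.6149 -0.0992  0.1733]
392 208 [ 0.6339 -0.1021  0.1514]
383 255 [ 0.5473 -0.0974  0.05  ]
368 215 [ 0.6368 -0.0666  0.0242]
390 192 [ 0.6737 -0.1034  0.1096]
365 285 [ 0.4828 -0.062   0.0245]
```

View pics/crop.png

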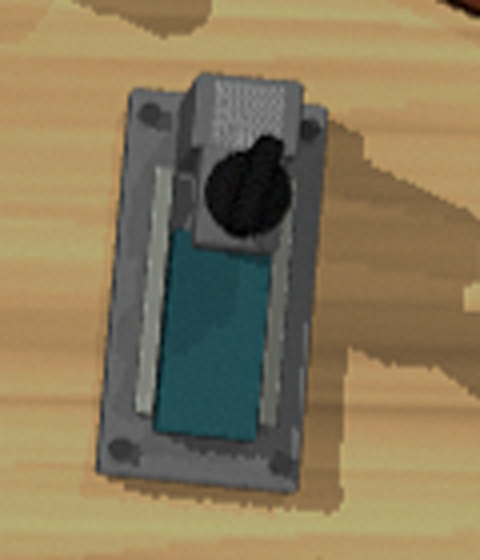

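The crop confirms the choice: a 54.8 x 109 mm slab in the large bed, its near end at crop (205,435). The knob's bar points slightly right of the clamp's axis, flange centre at crop (248,192). The clamp origin is about (0.616,-0.103) m with yaw about -5°. Moving to hover before the slab's near end, gripper shut.

```bash
python3 -m crank '[[0.88,-0.94,0,0,0,0],[0.88,-0.94,0,0,0,0],[0.88,-0.94,0,0,0,0],[0.88,-0.94,0,0,0,0],[0.88,-0.94,0,0,0,0],[0.88,-0.94,0,0,0,0],[0.88,-0.94,0,0,0,0],[0.88,-0.94,0,0,0,0],[0.88,-0.94,0,0,0,0],[0.88,-0.94,0,0,0,0],[0.88,-0.94,0,0,0,0],[0.88,-0.94,0,0,0,0]]' 0 
python3 -m crank '[[0.88,-0.94,0,0,0,0],[0.88,-0.94,0,0,0,0],[0.88,-0.94,0,0,0,0],[0.88,-0.94,0,0,0,0],[0.88,-0.94,0,0,0,0],[0.88,-0.94,0,0,0,0],[0.88,-0.94,0,0,0,0],[0.88,-0.94,0,0,0,0],[0.88,-0.94,0,0,0,0],[0.88,-0.94,0,0,0,0],[0.88,-0.94,0,0,0,0],[0.88,-0.94,0,0,0,0]]'
python3 -m crank '[[0,0,0,0,0,0.16],[0,0,0,0,0,0.16],[0,0,0,0,0,0.16],[0,0,0,0,0,0],[0,0,0,0,0,0]]'
python3 - <<'E'
from h import *
f=grab('wrist'); cv2.imwrite('pics/w1.png',f['image'][:,:,::-1])
print(status.get_obs()['joints'],status.get_obs()['moment'],np.linalg.inv(f['world_to_cam']).round(3))
E
```

```text
clock: 1.3
tcp_pos: [0.3321, -0.3682, 0.231]
orientation: [-3.108, -0.458, 0.001]
contact_force: [0.1, -0.5, -0.9]
grip_width: -0.0
gripper_force: 0.0
clock: 2.5
tcp_pos: [0.4691, -0.0914, 0.231]
orientation: [-3.108, -0.458, 0.001]
contact_force: [-0.6, -0.2, 0.6]
grip_width: 0.0002
gripper_force: 0.0
clock: 3.0
tcp_pos: [0.4688, -0.0923, 0.2311]
orientation: [3.139, -0.127, -0.001]
contact_force: [0.5, -0.0, 1.0]
grip_width: 0.0001
gripper_force: 0.0
[ 0.35145605  0.17139607 -0.31956514  1.9942323   0.06436605  0.98578756
 -1.65140551] [-0.01174146 -0.00243189 -0.00199774] [[-0.08   0.955  0.286  0.542]
 [-0.997 -0.077 -0.023 -0.098]
 [ 0.    -0.286  0.958  0.374]
 [ 0.     0.     0.     1.   ]]
```

View pics/w1.png

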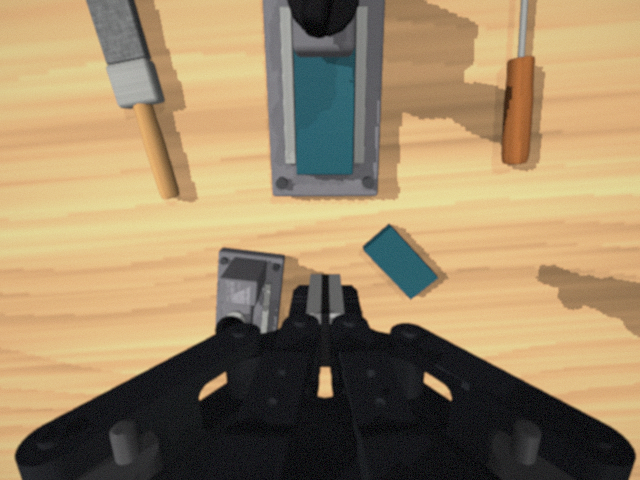

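The wrist view shows the slab's near end at (324,175), the clamp's mouth edge at (325,195) and the knob at the top edge. The wrist camera sits on the tool's +x side, so I'll turn half round to keep it away from the knob, after measuring here.

```bash
python3 - <<'E'
from h import *
f=load('wrist'); hsv=cv2.cvtColor(f['image'],cv2.COLOR_RGB2HSV)
m=((hsv[...,0]>80)&(hsv[...,0]<110)&(hsv[...,1]>110)).astype(np.uint8); m[:, :270]=0;m[:,385:]=0;m[200:]=0
c=max(cv2.findContours(m,0,1)[0],key=cv2.contourArea)
P=np.array([onz(f,u,v,.046)[:2] for u,v in c[:,0]],np.float32)*1000
print('slab',cv2.boxPoints(cv2.minAreaRect(P)).round(1).tolist(),cv2.minAreaRect(P))
for u,v in [(275,195),(374,196),(264,5),(385,5)]: print('bed',onz(f,u,v,.024).round(4),dep(f,u,v).round(4))
# top cam: flange/knob estimates
t=load('top'); h=cv2.cvtColor(t['image'],cv2.COLOR_RGB2HSV); k=(h[...,2]<45).astype(np.uint8); k[:200]=0;k[235:]=0;k[:,:375]=0;k[:,:]*=1;k[:,410:]=0
ys,xs=np.nonzero(k); Q=np.array([dep(t,u,v) for u,v in zip(xs,ys)]); 
top=Q[Q[:,2]>.163]; print(len(Q),len(top),top.mean(0)); 
R=cv2.minAreaRect((top[:,:2]*1000).astype(np.float32)); print('bar',R)
fl=Q[(Q[:,2]<.150)&(Q[:,2]>.130)]; print('flange',len(fl),cv2.minEnclosingCircle((fl[:,:2]*1000).astype(np.float32)),np.median(fl[:,2]),np.percentile(top[:,2],[10,50,90]))
E
python3 -m crank '[[0,0,0,0,0,-0.19],[0,0,0,0,0,-0.19],[0,0,0,0,0,-0.19],[0,0,0,0,0,-0.19],[0,0,0,0,0,-0.19],[0,0,0,0,0,-0.19],[0,0,0,0,0,-0.19],[0,0,0,0,0,-0.19],[0,0,0,0,0,-0.19],[0,0,0,0,0,-0.19],[0,0,0,0,0,-0.19],[0,0,0,0,0,-0.19]]'
python3 -m crank '[[0,0,0,0,0,-0.19],[0,0,0,0,0,-0.19],[0,0,0,0,0,-0.19],[0,0,0,0,0,-0.19],[0,0,0,0,0,-0.19],[0,0,0,0,0,-0.19],[0,0,0,0,0,-0.19],[0,0,0,0,0,-0.19],[0,0,0,0,0,-0.19],[0,0,0,0,0,0],[0,0,0,0,0,0]]'
python3 -c "
from h import *
from scipy.spatial.transform import Rotation as R
s=status.get_obs();print(s['joints'],R.from_rotvec(s['orientation']).as_matrix().round(4))"
```

```text
slab [[497.5, -120.69999694824219], [602.2999877929688, -128.8000030517578], [606.4000244140625, -76.19999694824219], [501.5, -68.19999694824219]] ((551.9212036132812, -98.47819519042969), (52.68051528930664, 105.19535827636719), 85.60259246826172)
bed [ 0.4782 -0.0413  0.024 ] [ 0.4782 -0.0413  0.0239]
bed [ 0.4689 -0.1437  0.024 ] [ 4.640e-01 -1.468e-01  1.000e-04]
bed [ 0.6499 -0.0525  0.024 ] [ 0.6497 -0.0525  0.0247]
bed [ 0.6413 -0.1602  0.024 ] [ 0.6479 -0.1643  0.0009]
434 191 [ 0.61292299 -0.10097981  0.18558492]
bar ((541.8271484375, -39.17851257324219), (28.708463668823242, 241.36288452148438), 48.83876419067383)
flange 189 ((615.8544311523438, -102.99220275878906), 21.439117431640625) 0.14129453655341795 [0.17046638 0.17441817 0.17738118]
clock: 4.25
tcp_pos: [0.4689, -0.0925, 0.2313]
orientation: [-2.056, -2.375, 0.0]
contact_force: [0.2, -0.3, -0.1]
grip_width: 0.0001
gripper_force: 0.0
clock: 5.35
tcp_pos: [0.4689, -0.0925, 0.2312]
orientation: [-0.15, -3.138, -0.0]
contact_force: [0.1, -0.3, -0.4]
grip_width: -0.0004
gripper_force: 0.0
[ 0.69899727  0.22149734 -0.7160787   1.97385355  0.17141957  1.00624182
  1.37832948] [[-9.955e-01  9.510e-02 -1.000e-04]
 [ 9.510e-02  9.955e-01  1.000e-04]
 [ 1.000e-04  1.000e-04 -1.000e+00]]
```

Flange centre is (0.6159,-0.1030), top at 0.141 m, consistent with the description. The slab's near end is at clamp x of about -117 mm, so about 32 mm to push. Descending behind the slab, then a slow push.

```bash
python3 -m crank '[[0,0,1,0,0,0],[0,0,1,0,0,0],[0,0,1,0,0,0],[0,0,1,0,0,0],[0,0,1,0,0,0],[0,0,1,0,0,0],[0,0,1,0,0,0],[0,0,1,0,0,0],[0,0,0.9,0,0,0],[0,0,0.6,0,0,0],[0,0,0.3,0,0,0]]'
python3 -m crank '[[-0.2,0,0,0,0,0],[-0.2,0,0,0,0,0],[-0.2,0,0,0,0,0],[-0.15,0,0,0,0,0],[-0.1,0,0,0,0,0],[0,0,0,0,0,0]]'
python3 -m crank '[[-0.1,0,0,0,0,0],[-0.1,0,0,0,0,0],[-0.1,0,0,0,0,0],[-0.1,0,0,0,0,0],[-0.1,0,0,0,0,0],[-0.1,0,0,0,0,0]]'
```

```text
clock: 6.45
tcp_pos: [0.4687, -0.0923, 0.0344]
orientation: [-0.146, -3.137, -0.0]
contact_force: [1.3, -0.6, 1.0]
grip_width: 0.0001
gripper_force: 0.0
clock: 7.05
tcp_pos: [0.4864, -0.094, 0.0356]
orientation: [0.145, 3.138, -0.0]
contact_force: [0.1, 0.4, -0.0]
grip_width: 0.0004
gripper_force: 0.0
clock: 7.65
tcp_pos: [0.4982, -0.0951, 0.0352]
orientation: [0.145, 3.138, 0.0]
contact_force: [-1.4, 0.0, -1.2]
grip_width: -0.0001
gripper_force: 0.7
```

```bash
python3 -m crank '[[-0.1,0,0,0,0,0],[-0.1,0,0,0,0,0],[-0.1,0,0,0,0,0],[-0.1,0,0,0,0,0],[-0.1,0,0,0,0,0],[-0.1,0,0,0,0,0]]'
python3 -m crank '[[-0.1,0,0,0,0,0],[-0.07,0,0,0,0,0],[-0.05,0,0,0,0,0],[-0.05,0,0,0,0,0]]'
python3 -m crank '[[-0.05,0,0,0,0,0],[-0.05,0,0,0,0,0]]'
```

```text
clock: 8.25
tcp_pos: [0.5101, -0.0962, 0.0353]
orientation: [0.145, 3.138, -0.0]
contact_force: [-1.4, -0.6, -1.1]
grip_width: 0.0001
gripper_force: 0.7
clock: 8.65
tcp_pos: [0.5152, -0.0967, 0.0353]
orientation: [-0.145, -3.138, 0.0]
contact_force: [-2.7, 0.2, -0.7]
grip_width: 0.0003
gripper_force: 1.0
clock: 8.85
tcp_pos: [0.5173, -0.0968, 0.0353]
orientation: [-0.144, -3.138, 0.0]
contact_force: [-2.1, 0.5, -0.4]
grip_width: 0.0
gripper_force: 0.9
```

```bash
python3 -m crank '[[-0.05,0,0,0,0,0],[-0.05,0,0,0,0,0]]'
python3 -m crank '[[-0.05,0,0,0,0,0]]'
python3 -m crank '[[-0.05,0,0,0,0,0]]'
```

```text
clock: 9.05
tcp_pos: [0.5193, -0.097, 0.0353]
orientation: [-0.145, -3.138, 0.0]
contact_force: [-1.8, 1.0, -0.0]
grip_width: 0.0005
gripper_force: 1.0
clock: 9.15
tcp_pos: [0.5203, -0.0971, 0.0353]
orientation: [-0.145, -3.138, 0.0]
contact_force: [-2.8, 0.8, 0.4]
grip_width: -0.0
gripper_force: 1.0
clock: 9.25
tcp_pos: [0.5213, -0.0972, 0.0353]
orientation: [-0.144, -3.138, 0.0]
contact_force: [-3.0, 0.1, 0.3]
grip_width: 0.0001
gripper_force: 2.4
```

```bash
python3 -m crank '[[-0.05,0,0,0,0,0]]'
python3 -m crank '[[-0.05,0,0,0,0,0]]'
python3 -m crank '[[-0.05,0,0,0,0,0]]'
```

```text
clock: 9.35
tcp_pos: [0.5213, -0.0972, 0.0352]
orientation: [-0.145, -3.136, 0.001]
contact_force: [-7.0, -0.6, 5.1]
grip_width: 0.0002
gripper_force: 3.6
clock: 9.45
tcp_pos: [0.5213, -0.0973, 0.0351]
orientation: [-0.144, -3.134, 0.001]
contact_force: [-10.1, 1.2, 6.6]
grip_width: 0.0002
gripper_force: 4.8
clock: 9.55
tcp_pos: [0.5213, -0.0973, 0.0349]
orientation: [-0.144, -3.132, 0.001]
contact_force: [-11.6, 1.7, 8.1]
grip_width: 0.0002
gripper_force: 6.0
```

```bash
python3 -m crank '[[-0.05,0,0,0,0,0],[-0.05,0,0,0,0,0],[-0.05,0,0,0,0,0],[0,0,0,0,0,0],[0,0,0,0,0,0]]'
```

```text
clock: 10.05
tcp_pos: [0.5213, -0.0973, 0.0343]
orientation: [-0.144, -3.127, 0.002]
contact_force: [-15.9, 2.2, 11.6]
grip_width: 0.0002
gripper_force: 8.4
```

The slab is home: it holds at 16 N without moving, and the position matches x = 25 mm. Backing off, rising, opening and going above the knob.

```bash
python3 -m crank '[[0.3,0,0,0,0,0],[0.7,0,0,0,0,0],[0.3,0,-0.5,0,0,0],[0,0,-1,0,0,0],[0,0,-1,0,0,0],[0,0,-1,0,0,0],[0,0,-1,0,0,0],[0,0,-1,0,0,0],[0,0,-1,0,0,0],[0,0,-1,0,0,0],[0,0,-1,0,0,0],[0,0,-1,0,0,0]]'
python3 -m crank '[[0,0,-0.5,0,0,0],[-1,0,0,0,0,0],[-1,0.14,0,0,0,0],[-1,0,0,0,0,0],[-1,0,0,0,0,0],[-1,0,0,0,0,0],[-0.5,0,0,0,0,0],[-0.2,0,0,0,0,0],[0,0,0,0,0,0],[0,0,0,0,0,0]]' 1
python3 - <<'E'
from h import *
f=grab('wrist'); cv2.imwrite('pics/w2.png',f['image'][:,:,::-1]); print(status.get_obs()['joints'],status.get_obs()['moment'])
E
```

```text
clock: 11.25
tcp_pos: [0.5021, -0.0952, 0.2274]
orientation: [0.144, 3.136, -0.0]
contact_force: [0.9, -0.2, 0.3]
grip_width: 0.0002
gripper_force: 0.0
clock: 12.25
tcp_pos: [0.6144, -0.1029, 0.2353]
orientation: [-0.144, -3.138, 0.0]
contact_force: [0.5, 1.0, -0.1]
grip_width: 0.0851
gripper_force: 0.0
[ 0.55069341  0.46772952 -0.66128597  1.64651665  0.31073972  1.13516182
  1.28763172] [ 0.01666196  0.00069008 -0.03726728]
```

View pics/w2.png

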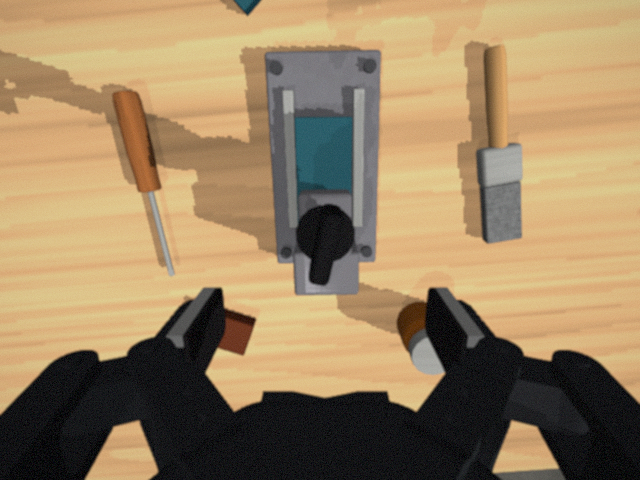

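The knob is seen with its flange centre near (326,233) and the bar reaching towards (319,275). The slab's near end is at (325,117). Measuring the bar angle and slab end from this view.

```bash
python3 - <<'E'
from h import *
f=load('wrist'); im=f['image']; h=cv2.cvtColor(im,cv2.COLOR_RGB2HSV)
k=(h[...,2]<60).astype(np.uint8); k[:195]=0;k[286:]=0;k[:,:290]=0;k[:,362:]=0
ys,xs=np.nonzero(k); Q=np.array([dep(f,u,v) for u,v in zip(xs,ys)])*1000
print(len(Q),np.histogram(Q[:,2],bins=[100,130,138,142,146,150,155,160,165,170,174,178,182]))
for lo,hi in [(163,182),(168,182)]:
    t=Q[(Q[:,2]>lo)&(Q[:,2]<hi)]; R=cv2.minAreaRect(t[:,:2].astype(np.float32)); c=t[:,:2]-t[:,:2].mean(0); U,S,V=np.linalg.svd(c,full_matrices=False)
    print(R,np.degrees(np.arctan2(V[0,1],V[0,0])),np.percentile(t[:,2],[10,50,90]))
fl=Q[(Q[:,2]<147)&(Q[:,2]>133)]; print('fl',cv2.minEnclosingCircle(fl[:,:2].astype(np.float32)),np.median(fl[:,2]))
for v in (117,118): print('slabend',onz(f,325,v,.046))
g=cv2.resize(im[185:300,270:380].astype(np.float32)*2.5,None,fx=5,fy=5,interpolation=cv2.INTER_CUBIC).clip(0,255).astype(np.uint8); cv2.imwrite('pics/knob.png',g[:,:,::-1])
E
```

```text
3107 (array([  13,   15, 1075,  246,   39,   38,   44,   52,   51,  321, 1184,
          0]), array([100, 130, 138, 142, 146, 150, 155, 160, 165, 170, 174, 178, 182]))
((616.14404296875, -103.05880737304688), (14.001818656921387, 47.82236862182617), 72.6147232055664) -17.15850639380268 [172.25247444 174.91618425 175.9700996 ]
((616.144287109375, -103.05614471435547), (13.994111061096191, 47.81782531738281), 72.56396484375) -17.252577476882465 [172.82324649 174.95373919 175.97638902]
fl ((615.1331787109375, -103.60304260253906), 22.75168800354004) 141.3471869147688
slabend [ 0.53312772 -0.095444    0.046     ]
slabend [ 0.53400315 -0.09552392  0.046     ]
```

View pics/knob.png

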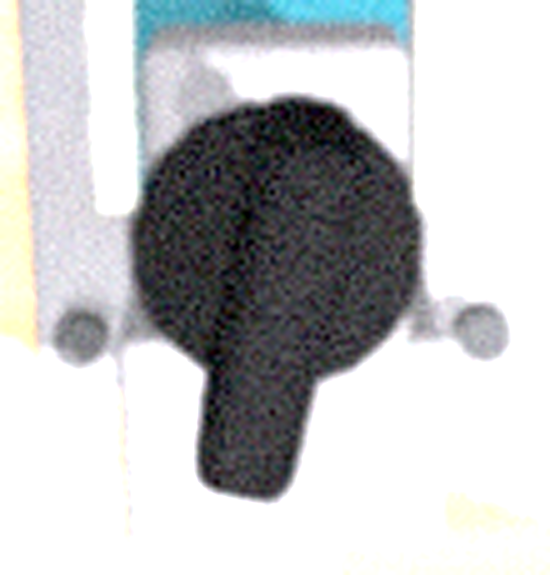

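The bar measures 14 x 48 mm, centred at (616.1,-103.1) with yaw -17.3°, so the knob reads about 0.22. Aligning, descending and gripping.

```bash
python3 -m crank '[[-0.085,0,0,0,0,0],[0,0,0.5,0,0,0.134],[0,0,1,0,0,0.134],[0,0,1,0,0,0],[0,0,1,0,0,0],[0,0,0.6,0,0,0],[0,0,0.44,0,0,0],[0,0,0,0,0,0],[0,0,0,0,0,0]]' 1
python3 -c "
from h import *
print(status.get_obs()['moment'])"
python3 -m crank '[[0,0,0,0,0,0],[0,0,0,0,0,0],[0,0,0,0,0,0],[0,0,0,0,0,0],[0,0,0,0,0,0],[0,0,0,0,0,0]]' 0 80
python3 -c "
from h import *
print(status.get_obs()['moment'],status.get_obs()['joints'])"
```

```text
clock: 13.2
tcp_pos: [0.6172, -0.1032, 0.1452]
orientation: [0.473, 3.105, 0.0]
contact_force: [-0.2, -0.5, -0.5]
grip_width: 0.0854
gripper_force: 0.0
[-0.05562422  0.00176947  0.00621816]
clock: 13.8
tcp_pos: [0.6169, -0.1031, 0.1448]
orientation: [0.473, 3.105, -0.0]
contact_force: [-1.2, 0.2, 2.7]
grip_width: 0.0132
gripper_force: 77.9
[ 0.08882835  0.08718657 -0.01153755] [ 0.4900079   0.55262066 -0.58128416  1.72702517  0.35722256  0.9691682
  1.04021924]
```

```bash
cat > m.py <<'E'
from h import *
o=[]
import sys
s=status.get_obs(); a,b=s['orientation'][:2]
y=np.degrees(2*np.arctan2(b,a)); th=(162.7-y)%360
if th>350: th-=360
line=[round(s['clock'],2),round(.22+np.radians(th),4),*s['moment'].round(3),*s['contact_force'].round(1),round(s['tcp_pos'][2],4),round(s['joints'][6],3)]
print(*line); open('log.txt','a').write(' '.join(map(str,line))+'\n')
E
python3 -m crank '[[0,0,0.015,0,0,0.1],[0,0,0.03,0,0,0.19],[0,0,0.03,0,0,0.19],[0,0,0,0,0,0],[0,0,0,0,0,0],[0,0,0,0,0,0]]'; python3 m.py
python3 -m crank '[[0,0,0.015,0,0,0.1],[0,0,0.03,0,0,0.19],[0,0,0.03,0,0,0.19],[0,0,0,0,0,0],[0,0,0,0,0,0],[0,0,0,0,0,0]]'; python3 m.py
```

```text
clock: 14.4
tcp_pos: [0.6169, -0.103, 0.1433]
orientation: [1.044, 2.963, 0.001]
contact_force: [-0.9, 1.2, 4.2]
grip_width: 0.0128
gripper_force: 78.3
14.4 0.5953 0.229 0.209 -0.242 -0.9 1.2 4.2 0.1433 0.709
clock: 15.0
tcp_pos: [0.617, -0.1029, 0.1418]
orientation: [1.579, 2.716, 0.001]
contact_force: [-0.5, 2.3, 5.5]
grip_width: 0.0129
gripper_force: 78.4
15.0 0.9715 0.397 0.151 -0.226 -0.5 2.3 5.5 0.1418 0.375
```

```bash

python3 -m crank '[[0,0,0.03,0,0,0.19],[0,0,0.02,0,0,0.13],[0,0,0.02,0,0,0.13],[0,0,0,0,0,0],[0,0,0,0,0,0],[0,0,0,0,0,0]]' >/dev/null; python3 m.py
python3 -m crank '[[0,0,0,0,0,0],[0,0,0,0,0,0],[0,0,0,0,0,0]]'>/dev/null; python3 m.py
python3 -m crank '[[0,0,0.02,0,0,0.13],[0,0,0,0,0,0],[0,0,0,0,0,0],[0,0,0,0,0,0]]'>/dev/null; python3 m.py
python3 -m crank '[[0,0,0.02,0,0,0.13],[0,0,0,0,0,0],[0,0,0,0,0,0],[0,0,0,0,0,0]]'>/dev/null; python3 m.py
python3 -m crank '[[0,0,0.02,0,0,0.13],[0,0,0,0,0,0],[0,0,0,0,0,0],[0,0,0,0,0,0]]'>/dev/null; python3 m.py
```

```text
15.6 1.3253 0.535 -0.049 -0.021 0.2 1.9 5.0 0.1403 0.062
15.9 1.3257 0.499 -0.063 0.033 0.4 1.5 5.6 0.1403 0.062
16.3 1.4279 0.578 -0.107 0.003 1.5 2.4 5.0 0.14 -0.029
16.7 1.5303 0.635 -0.211 0.009 0.9 1.9 5.7 0.1395 -0.119
17.1 1.6329 0.662 -0.327 0.007 1.9 3.1 4.9 0.1391 -0.21
```

```bash

for i in 1; do :; done
python3 -m crank '[[0,0,0.02,0,0,0.13],[0,0,0,0,0,0],[0,0,0,0,0,0],[0,0,0,0,0,0]]'>/dev/null; python3 m.py
python3 -m crank '[[0,0,0.02,0,0,0.13],[0,0,0,0,0,0],[0,0,0,0,0,0],[0,0,0,0,0,0]]'>/dev/null; python3 m.py
python3 -m crank '[[0,0,0.02,0,0,0.13],[0,0,0,0,0,0],[0,0,0,0,0,0],[0,0,0,0,0,0]]'>/dev/null; python3 m.py
```

```text
17.5 1.7353 0.773 -0.542 0.057 2.6 3.0 4.7 0.1387 -0.3
17.9 1.8376 0.85 -0.787 0.002 3.6 3.7 4.7 0.1383 -0.391
18.3 1.9397 0.824 -0.755 0.04 4.4 3.2 5.7 0.138 -0.481
```

```bash

python3 -m crank '[[0,0,0.02,0,0,0.13],[0,0,0,0,0,0],[0,0,0,0,0,0],[0,0,0,0,0,0]]'>/dev/null; python3 m.py
python3 -m crank '[[0,0,0.02,0,0,0.13],[0,0,0,0,0,0],[0,0,0,0,0,0],[0,0,0,0,0,0]]'>/dev/null; python3 m.py
python3 -m crank '[[0,0,0.02,0,0,0.13],[0,0,0,0,0,0],[0,0,0,0,0,0],[0,0,0,0,0,0]]'>/dev/null; python3 m.py
```

```text
18.7 2.0417 0.824 -0.695 0.051 3.2 3.6 7.1 0.1378 -0.571
19.1 2.1436 0.888 -0.486 0.18 2.7 3.7 7.4 0.1376 -0.66
19.5 2.2457 0.847 -0.408 0.208 2.1 3.8 8.8 0.1374 -0.75
```

```bash

python3 -m crank '[[0,0,0.02,0,0,0.13],[0,0,0,0,0,0],[0,0,0,0,0,0],[0,0,0,0,0,0]]'|grep -E 'grip|pos'; python3 m.py
python3 -m crank '[[0,0,0,0,0,0],[0,0,0,0,0,0],[0,0,0,0,0,0]]'|grep -E 'grip|pos'; python3 m.py
python3 -m crank '[[0,0,0.02,0,0,0.13],[0,0,0,0,0,0],[0,0,0,0,0,0],[0,0,0,0,0,0]]'|grep -E 'grip|pos'; python3 m.py
```

```text
tcp_pos: [0.6174, -0.1031, 0.1371]
grip_width: 0.0127
gripper_force: 79.2
19.9 2.3478 0.747 -0.473 0.245 1.8 4.0 10.2 0.1371 -0.84
tcp_pos: [0.6175, -0.1031, 0.1371]
grip_width: 0.0126
gripper_force: 79.2
20.2 2.3478 0.847 -0.429 0.166 2.8 3.0 10.1 0.1371 -0.84
tcp_pos: [0.6175, -0.103, 0.1367]
grip_width: 0.0132
gripper_force: 79.2
20.6 2.4498 0.853 -0.42 0.172 1.9 2.9 9.5 0.1367 -0.929
```

```bash
python3 - <<'E'
from h import *
f=grab('wrist'); s=status.get_obs()
print(s['moment'].round(3)); T=proj(f,s['tcp_pos']+[0,0,.02]); print(T)
u,v=T.astype(int); c=f['image'][max(0,v-110):v+60,u-100:u+100]; cv2.imwrite('pics/w3.png',cv2.resize((c*2.2).clip(0,255).astype(np.uint8),None,fx=3.2,fy=3.2,interpolation=cv2.INTER_CUBIC)[:,:,::-1]); print(max(0,v-110),u-100)
E
```

```text
[ 0.896 -0.431  0.181]
[324.65617919 314.58659178]
204 224
```

View pics/w3.png

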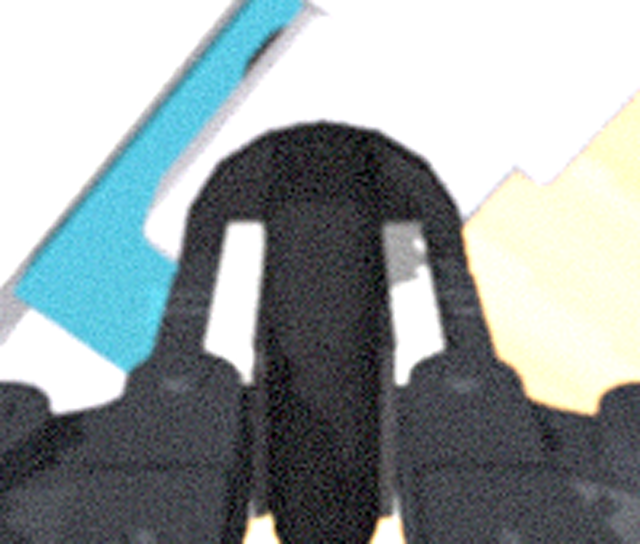

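The bar lies straight between the pads and the fingers are parallel to it, so there's no lag. The torque and lift data put the bite onset near 1.96, so the target is about 2.745. Continuing.

```bash

python3 -m crank '[[0,0,0.02,0,0,0.13],[0,0,0,0,0,0],[0,0,0,0,0,0],[0,0,0,0,0,0]]'>/dev/null; python3 m.py
python3 -m crank '[[0,0,0,0,0,0]]'>/dev/null; python3 m.py
python3 -m crank '[[0,0,0.02,0,0,0.13],[0,0,0,0,0,0],[0,0,0,0,0,0],[0,0,0,0,0,0]]'>/dev/null; python3 m.py
python3 -m crank '[[0,0,0,0,0,0]]'>/dev/null; python3 m.py
python3 - <<'E'
import numpy as np
from scipy.optimize import least_squares
L=np.loadtxt('log.txt'); L=L[L[:,1]>1.3]; t,m,F,z=L[:,1],L[:,4],L[:,7],L[:,8]*1e3
def mod(p): x=t-p[1]; return p[0]+p[2]*np.clip(x/.25,0,1)+.14*np.clip(x-.25,0,None)
for h in (.15,.165,.18):
    r=min((least_squares(lambda p:mod([*p,h])-m,[.02,o]) for o in np.arange(1.8,2.3,.05)),key=lambda r:r.cost); print(h,r.x,r.cost,np.sqrt(np.diag(np.linalg.inv(r.jac.T@r.jac)))*.03)
print((z-(144.8-4*(t-.22))).round(2))
E
```

```text
21.05 2.552 0.844 -0.385 0.252 2.7 3.4 8.9 0.1364 -1.019
21.15 2.552 0.896 -0.411 0.218 1.7 4.0 9.8 0.1363 -1.019
21.55 2.6542 0.795 -0.407 0.223 1.6 3.4 9.4 0.136 -1.108
21.65 2.6541 0.783 -0.408 0.215 1.0 3.0 10.3 0.136 -1.108
0.15 [0.0156126  1.91387082] 0.006722670207142691 [0.00900204 0.03434214]
0.165 [0.00909546 1.92215945] 0.006708015885760261 [0.00887201 0.03111338]
0.18 [0.00651162 1.95433638] 0.007559693009285466 [0.0084821  0.03293898]
[-0.08 -0.08  0.03 -0.06 -0.05 -0.04 -0.03  0.08  0.29  0.49  0.7   0.81
  0.81  0.82  0.93  0.83  0.94  0.94]
```

```bash

python3 -m crank '[[0,0,0.013,0,0,0.084],[0,0,0,0,0,0],[0,0,0,0,0,0]]'>/dev/null; python3 m.py
python3 -m crank '[[0,0,0,0,0,0],[0,0,0,0,0,0],[0,0,0,0,0,0],[0,0,0,0,0,0],[0,0,0,0,0,0],[0,0,0,0,0,0]]' 1; python3 m.py
python3 -m crank '[[0,0,-0.4,0,0,0],[0,0,-0.7,0,0,0],[0,0,-1,0,0,0],[0,0,-1,0,0,0],[0,0,-1,0,0,0],[0,0,-1,0,0,0],[0,0,-0.5,0,0,0],[0,0,0,0,0,0],[0,0,0,0,0,0]]'
python3 - <<'E'
from h import *
f=grab('wrist'); cv2.imwrite('pics/w4.png',f['image'][:,:,::-1]); T=proj(f,np.array([.6161,-.1031,.165])); print(T)
h=cv2.cvtColor(f['image'],cv2.COLOR_RGB2HSV); u,v=T.astype(int); k=(h[...,2]<60).astype(np.uint8); w=np.zeros_like(k); w[max(0,v-60):v+60,u-60:u+60]=1
ys,xs=np.nonzero(k*w); Q=np.array([dep(f,a,b) for a,b in zip(xs,ys)])*1000; d=np.hypot(Q[:,0]-616.1,Q[:,1]+103.1)
t=Q[(d<32)&(Q[:,2]>157)&(Q[:,2]<180)]; print(len(t),cv2.minAreaRect(t[:,:2].astype(np.float32)),np.median(t[:,2]))
E
```

```text
21.95 2.7197 0.816 -0.38 0.383 1.1 2.9 10.5 0.1358 -1.166
clock: 22.55
tcp_pos: [0.6165, -0.1034, 0.1344]
orientation: [3.097, 0.529, -0.001]
contact_force: [-0.1, 0.2, 0.6]
grip_width: 0.0856
gripper_force: 0.0
22.55 2.7215 0.021 0.002 0.022 -0.1 0.2 0.6 0.1344 -1.167
clock: 23.45
tcp_pos: [0.6165, -0.1032, 0.2464]
orientation: [-3.097, -0.529, 0.0]
contact_force: [-0.5, -0.3, -0.1]
grip_width: 0.0854
gripper_force: 0.0
[324.43110635 237.78234078]
1317 ((617.9551391601562, -102.6776123046875), (48.03293228149414, 13.951964378356934), 21.02242660522461) 165.7445397400468
```

View pics/w4.png

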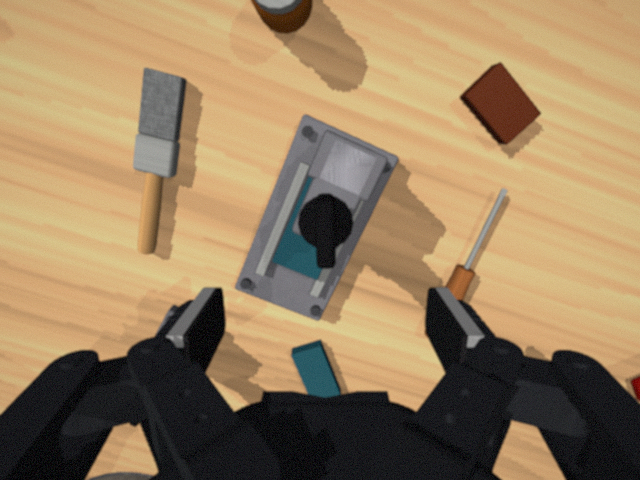

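The bar stands free at (325,230) with yaw 21°, matching the tool's turn. The bystanders look in place and the slab's near end is around (298,270). One check of the slab end along the clamp's x, then hand in.

```bash
python3 - <<'E'
from h import *
f=load('wrist'); h=cv2.cvtColor(f['image'],cv2.COLOR_RGB2HSV)
m=((h[...,0]>80)&(h[...,0]<110)&(h[...,1]>110)).astype(np.uint8); m[300:]=0;m[:170]=0;m[:,:240]=0;m[:,370:]=0
ys,xs=np.nonzero(m); P=np.array([onz(f,a,b,.046)[:2] for a,b in zip(xs,ys)])-[.6161,-.1031]
a=np.radians(-4.8); x=P@[np.cos(a),np.sin(a)]; y=P@[-np.sin(a),np.cos(a)]
print(np.percentile(x,[0,.5,1,3])*1000,np.percentile(y,[1,99])*1000)
E
```

```text
[-82.50211387 -82.19975616 -82.00017941 -81.17414212] [-28.63148145  25.09222775]
```

```bash
python3 -c "
from bench import r
print(r.hand_in())"
```

```text
the job is handed in; nothing more can be done
None
```

I pushed the slab home against the stop (it held at 16 N), tightened the knob to a reading of about 2.72, roughly 45° past a bite felt at about 1.93 ± 0.03 rad, then let go, backed clear and handed in; the bystanders looked undisturbed and no verdict came back.

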